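# Turn the gilded bird to the camera and set the turntable's brake

### The job

The gilding on the little bird is still soft, so do not touch the bird: turn the turntable under it by pushing one of the spokes with a fingertip until the bird's beak points straight at the small inspection camera. Then push the brake lever round until it is stopped at its stop peg, and draw back clear. The bird must stay standing in the middle of the turntable, pointing at the camera, and the other things on the bench must be left where they are; nothing is to be picked up.

Things in the scene. Friction and masses are not known exactly. Their poses are not given: they have to be found in the camera images.
- bird: gilded carved bird, 120 mm long and 72 mm tall, on a loose dark wooden foot 60 x 40 x 12 mm standing near the middle of the turntable; 0.3 kg. Origin at the centre of the foot's underside; its x axis points forward, the way the beak points, z up. The beak's tip is 60 mm ahead of the origin, the fan tail reaches 60 mm behind it
- wheel: turntable: wooden disc 200 mm across, 20 mm thick, with four level round steel spokes, 14 mm thick, along its +x, +y, -x and -y axes, reaching 182 mm from the axis. Origin on the vertical turning axis at the disc's underside, 55 mm above the table; spokes' centre lines 64 mm above the table, base board under them 20 mm. Turns either way (about 1 N at a spoke's end) and stays where left
- camera_lens (a point): centre of the lens of the small black inspection camera that stands fixed on the table beyond the turntable, 111 mm above the table; lens 48 mm across
- brake_pivot (a point): point on the vertical pivot axis of the brake lever, at the height of its arm's centre line (64 mm above the table). The arm is a flat steel bar 16 mm wide and 12 mm thick that reaches level from the pivot to a black ball; the post under it is 32 mm across
- brake_tip (a point): centre of the black ball (26 mm across) at the brake lever's end, 115 mm from the pivot, 64 mm above the table
- stop_peg (a point): centre of the top of the upright steel stop peg (14 mm across, 80 mm above the table), 57 mm from the pivot, on the base board
- brake (a joint): angle of the brake lever in rad: 0 released, growing as the lever turns anticlockwise seen from above, towards the stop peg; at 1.2 it is stopped at the peg. It needs about 1.5 N at the ball and stays where it is left
- jar: small round glass jar with a steel cap, 44 mm across, 55 mm tall, standing on the base board; origin at the centre of its underside; a bystander
- scroll_a: small carved wooden scroll ornament, about 75 mm long, 22 mm tall, lying on the base board; origin at the centre of its underside; a bystander
- rosette: carved wooden rosette, 52 mm across, 16 mm tall, lying on the base board; origin at the centre of its underside; a bystander
- scroll_b: larger carved wooden scroll ornament, about 110 mm long, 22 mm tall, lying on the table; origin at the centre of its underside; a bystander
- brush_pot: black pot full of long brushes, 132 mm across, about 270 mm tall with the brushes, on the table; origin at the centre of its underside; a bystander
- cup: white cup, 72 mm across, 60 mm tall, on the table; origin at the centre of its underside; a bystander
- spatula: spatula 200 mm long lying on the table; origin at the centre of its underside; a bystander
Mind the look-alikes: they are no part of the job. What is shaped like the part that bears camera_lens but purple or turquoise is not meant.

How it is judged:
On the way, in this order (a step that is already met when the one before it is completed fails the run):
1. the bird points at the camera (y of camera_lens in the frame of bird between -0.05 and 0.05 m and x of camera_lens in the frame of bird above 0.1 m), for 0.2 s.
2. the brake lever is at its stop (value of joint brake above 1.1 rad), for 0.2 s.
At the end, for the whole second after the job is handed in: The bird stands still and upright on the turntable within 30 mm of its axis, its forward axis passing within 50 mm to the side of the camera's lens (about 11 degrees), and the brake lever is within 0.1 rad of its stop (joint above 1.1) (all of step 1 and value of joint brake above 1.1 rad and horizontal distance between bird and wheel below 0.03 m and angle between bird's own z axis and vertical below 0.1 rad and height (world z) of bird between 0.065 and 0.085 m and linear speed of bird below 0.02 m/s and angular speed of bird below 0.1 rad/s); the robot touches nothing.
It fails at once if the bird is touched by the robot (contact force between any of the fingers, the arm and bird above 0.1 N).
It fails at once if the bird is lifted, tipped or slid from the middle (height (world z) of bird above 0.09 m or angle between bird's own z axis and vertical above 0.25 rad or horizontal distance between bird and wheel above 0.04 m).
It fails at once if a bystander is moved by more than 30 mm (distance of any of jar, scroll_a, rosette, scroll_b, brush_pot, cup, spatula from where it was at the start of the episode above 0.03 m).
It also fails if it takes over 64 s, if anything falls off the work surface, if the arm or the gripper's body presses on something with over 40 N, if the wrist force passes 120 N, or if a joint passes its speed limit or range.

### The arm

A 7-joint arm with a two-finger parallel gripper is mounted at the origin on the work surface. World frame = base frame: x ahead of the robot, y to its left, z up, the work surface at z = 0. Lengths are in m, angles in rad, forces in N, time in s.
With the tool pointing down it reaches from about 0.425 to 0.925 m from the base axis. Payload 6.8 kg.
Tool frame: the origin (TCP) lies midway between the tips of the shut fingers; the grasp point (between the pads) lies 19 mm behind it; z points along the fingers, y is the line along which they close (so a half turn about z gives the same grasp; the last joint's range is limited). The gripper opens to 88 mm and grips with 3 to 60 N. Pads are 20 mm wide; open, the fingers measure 115 mm over their backs; the gripper's body (75 mm by 178 mm) begins 61 mm behind the grasp point.
Start: joints at [1.012, 0.477, 0.022, 1.555, -0.011, 1.109, -0.083], TCP at [0.294, -0.608, 0.223] pointing down, gripper open.
Joint ranges: [-2.96, 2.96], [-0.34, 2.1], [-1.41, 1.46], [0.24, 2.44], [-1.37, 4.51], [0.17, 1.92], [-2.96, 2.96]. Speed limits (rad/s): [2.39, 2.39, 3.14, 3.14, 3.14, 3.14, 3.14].

### API

Orientations are given as [roll, pitch, yaw] about the fixed x, y, z axes, in that order (R = Rz(yaw) Ry(pitch) Rx(roll)).
In Python, from bench import env gives the robot as it stands.
- The arm moves only by the tool carry_out, never from a script. Its argument "moves" is a list that holds one entry, the list of rows, each a list of 6 numbers: the shift along the world's x, y, z normalised to -1 to 1, where 1 is 0.08 m, then the turn, a rotation vector about the world's x, y, z normalised to -1 to 1, where 1 is pi/2 rad. A call has 1 to 10 rows; each row is the pose to reach, as a shift and turn from the pose commanded when the call began; what a row does not reach only later rows make up. A row lasts 1/8 s, in which the tool goes at most 62.5 mm and 10.7 degrees, less where a joint would pass 70% of its speed; a pose out of reach is approached as far as the arm can. A call with a number of a shift or a turn outside -1 to 1 is refused whole. A call with a gripper value outside its range is refused whole. "gripper" is the closure, from 0 (fully open) to 1 (shut), set as the call begins (left out, the last holds). The fingers move at their own pace and stop on an object; "squeeze" is the grip in N (left out, the last holds). Time passes only in rows, so rows that repeat a pose let the fingers close. It gives the time, the measured TCP pose, the force, the opening and the grip force at its end, in the units of the state.
- env.observe(): the state, without advancing time (a new reading comes with each control period).
- env.capture(name): name is "scene" or "top"; returns the picture (384x512x3 uint8, blue, green, red); there is no depth.
- env.camera_model(name): a dict with "intrinsics" (3x3 intrinsics, pixels), "world_from_camera" (4x4, takes a point from camera to world coordinates). Camera axes: x right, y down, z forward; pixel columns grow to the right and rows downward; lengths in m; the calibration is good to about 2 mm. A picture is of the moment at which its call begins. camera_model takes no time and is no camera call.
- env.hand_in(): hands the job in; it is judged then, once.
The state is a dict: "clock": time; "joint_pos": joint angles; "dq": joint speeds; "joint_efforts": joint torques, N m; "ee_pos": TCP position; "orientation": TCP orientation; "wrist_force": force on the tool from outside, world axes, zero at the start; "wrist_torque": the same for the moment, N m; "grip_width": opening from 0.0 (shut) to 1.0 (fully open); "grasp_force": force on a finger pad.
Only numpy, scipy, OpenCV 4.12 (cv2) and the standard library are available. Lean on these libraries where they do the work, as an engineer would, in place of code of your own. Each camera call takes 0.05 s, during which the arm holds its last target. There are 200 camera calls.

## Working session

There is one attempt and no reset: what is moved stays moved. The work goes in short steps, Python scripts to look and compute and a tool call to move; the robot and the scene stay as the last step left them, time stands still between calls to the robot, and variables do not carry over. Pictures are saved under pics/ and viewed, at most 10 in all, crops included, and the job is handed in when it is done.

Besides the shell and the picture viewer there is one more tool, called by a JSON object that holds its "name" and its "arguments", one argument or row to a line. carry_out: Moves the arm, as the interface text tells. Scaled input: -1 to 1 covers 0.08 m each way for a shift and pi/2 rad each way for a turn. Its arguments: {"type":"object","properties":{"moves":{"type":"array"},"gripper":{"type":"number"},"squeeze":{"type":"number"}},"required":["moves"]}

```bash
mkdir -p pics; cat > h.py <<'E'
from bench import env
import numpy as np, cv2
def ray(name,u,v,z):
    m=env.camera_model(name);K=np.array(m["intrinsics"]);T=np.array(m["world_from_camera"])
    d=T[:3,:3]@np.linalg.solve(K,[u,v,1.]);o=T[:3,3]
    return o+d*(z-o[2])/d[2]
def proj(name,p):
    m=env.camera_model(name);K=np.array(m["intrinsics"]);T=np.linalg.inv(np.array(m["world_from_camera"]))
    c=K@(T[:3,:3]@np.array(p)+T[:3,3]);return c[:2]/c[2]
E
python3 - <<'E'
from h import *
for n in("scene","top"):
    im=env.capture(n);cv2.imwrite(f"pics/{n}0.png",im);cv2.imwrite(f"pics/{n}0b.png",cv2.resize(im,(800,600),interpolation=cv2.INTER_CUBIC))
    print(n,np.round(env.camera_model(n)["world_from_camera"],3).tolist(),np.array(env.camera_model(n)["intrinsics"])[0])
s=env.observe();print(s["clock"],s["ee_pos"],s["orientation"])
E
```

```text
scene [[0.729, 0.583, -0.36, 1.285], [0.685, -0.617, 0.387, -0.733], [0.004, -0.529, -0.849, 1.711], [0.0, 0.0, 0.0, 1.0]] [480.59426184   0.         253.47510007]
top [[-0.025, -0.979, 0.201, 0.349], [-1.0, 0.024, -0.01, 0.011], [0.005, -0.202, -0.979, 1.332], [0.0, 0.0, 0.0, 1.0]] [406.02650656   0.         254.2861185 ]
0.1 [ 0.29385132 -0.60710053  0.22179202] [-3.14000942e+00  1.05259691e-04  4.50780145e-01]
```

View pics/top0b.png

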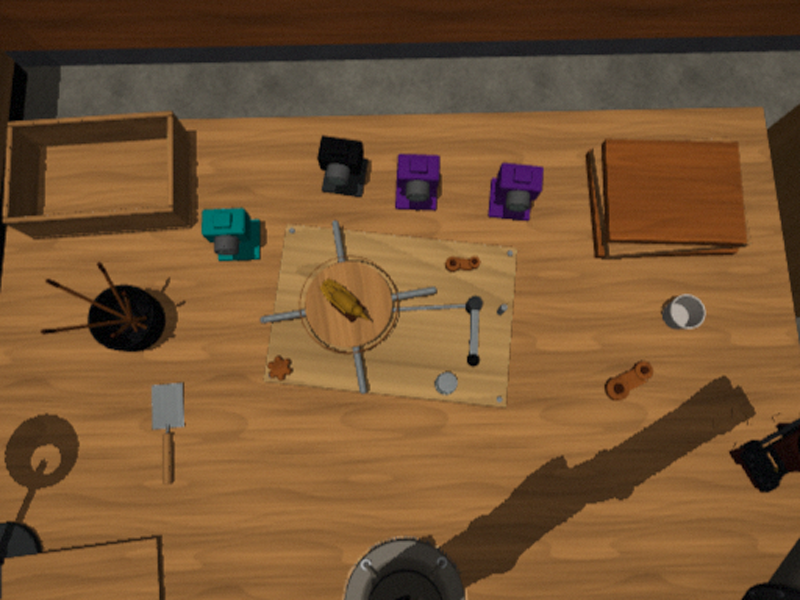

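View pics/scene0b.png

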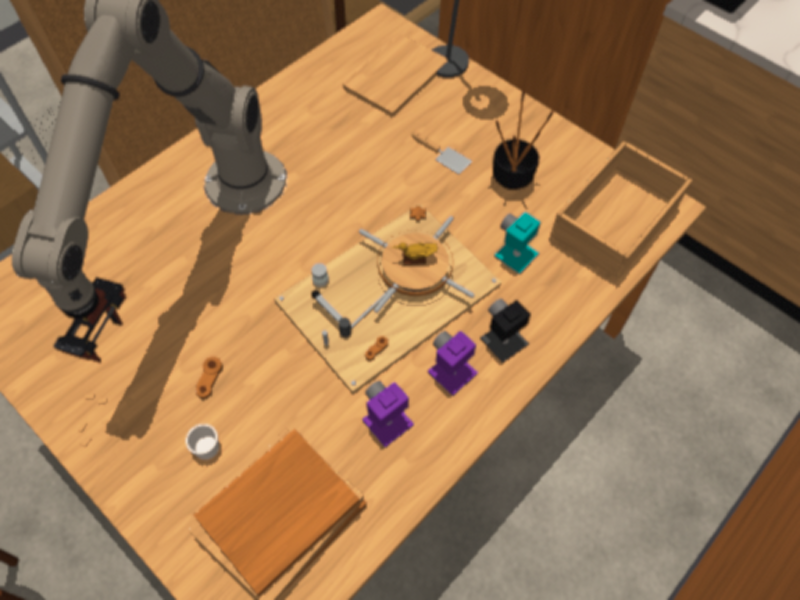

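The top view shows the wheel hub at about (349,305), with spokes at (338,222), (436,292), (362,390) and (263,320). The brake pivot is at (474,303), its ball at (473,360) and the peg at (502,310). Candidates for the inspection camera are black (340,165), purple (417,182), purple (517,190) and turquoise (230,235), so I choose the black one. I'll check that choice and the beak direction in a close crop.

```bash
python3 - <<'E'
from h import *
t=cv2.imread("pics/top0.png");s=cv2.imread("pics/scene0.png")
a=cv2.resize(t[80:260,165:335],(400,424),interpolation=cv2.INTER_CUBIC)
b=cv2.resize(s[125:250,220:345],(400,400),interpolation=cv2.INTER_CUBIC)
c=np.zeros((424,800,3),np.uint8);c[:,:400]=a;c[:400,400:]=b
cv2.imwrite("pics/crop1.png",c)
k=1/1.5625
P=lambda u,v,z:np.round(ray("top",u*k,v*k,z),3)
print("spoke ends",[P(u,v,.064)[:2].tolist() for u,v in((337,222),(436,292),(363,391),(263,320))])
print("pivot",P(474,303,.07),"ball",P(473,360,.064),"peg",P(502,310,.08),"lens",P(337,185,.111))
print("jar",P(447,382,.06),"ros",P(280,368,.03),"scrA",P(463,264,.03),"bird ends",P(325,284,.12),P(372,320,.12))
E
```

```text
spoke ends [[0.755, 0.12], [0.601, -0.081], [0.405, 0.071], [0.552, 0.271]]
pivot [ 0.575 -0.156  0.07 ] ball [ 0.461 -0.149  0.064] peg [ 0.558 -0.21   0.08 ] lens [0.818 0.116 0.111]
jar [ 0.419 -0.096  0.06 ] ros [0.458 0.241 0.03 ] scrA [ 0.667 -0.142  0.03 ] bird ends [0.611 0.14  0.12 ] [0.538 0.049 0.12 ]
```

View pics/crop1.png

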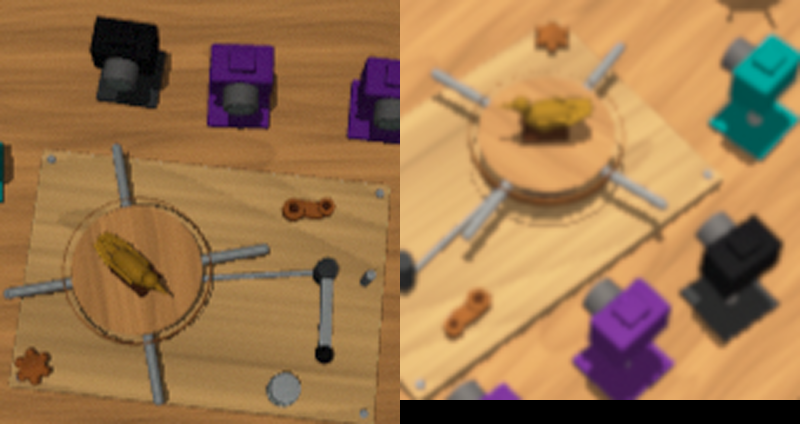

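The crop confirms the black camera as the target, with its lens at top crop (120,75). The beak points to the lower right at crop (172,297) and the fan tail is at the upper left. The measurements agree with the given sizes: arm 114 mm, peg 57 mm, spokes about 178 mm.

The bird's heading is about -129° and needs to be about +5°, so I'll push about 134° anticlockwise in two strokes from the left side. That side avoids the brake rod.

{"name": "carry_out", "arguments": {
  "moves": [
    [[0.18,0.49,0.012,0,0,0.027],[0.36,0.976,0.023,0,0,0.053]]
  ],
  "gripper": 1
}}

```text
clock: 0.35
ee_pos: [0.3228, -0.5284, 0.2238]
orientation: [-3.141, 0.0, 0.534]
wrist_force: [0.2, 0.1, 0.1]
grip_width: 0.814
grasp_force: 0.0
```

{"name": "carry_out", "arguments": {
  "moves": [
    [[0.18,0.49,0.012,0,0,0.027],[0.36,0.976,0.023,0,0,0.053]]
  ]
}}

```text
clock: 0.6
ee_pos: [0.3519, -0.4498, 0.226]
orientation: [-3.141, 0.0, 0.619]
wrist_force: [1.6, -0.4, -0.1]
grip_width: 0.588
grasp_force: 0.0
```

{"name": "carry_out", "arguments": {
  "moves": [
    [[0.18,0.49,0.012,0,0,0.027],[0.36,0.976,0.023,0,0,0.053]]
  ]
}}

```text
clock: 0.85
ee_pos: [0.3806, -0.3719, 0.228]
orientation: [-3.141, 0.0, 0.702]
wrist_force: [0.5, -0.5, 0.1]
grip_width: 0.359
grasp_force: 0.0
```

{"name": "carry_out", "arguments": {
  "moves": [
    [[0.18,0.49,0.012,0,0,0.027],[0.36,0.976,0.023,0,0,0.053]]
  ]
}}

```text
clock: 1.1
ee_pos: [0.4094, -0.2938, 0.2298]
orientation: [-3.141, 0.0, 0.785]
wrist_force: [1.1, -0.3, 0.2]
grip_width: 0.128
grasp_force: 0.0
```

{"name": "carry_out", "arguments": {
  "moves": [
    [[0.18,0.49,0.012,0,0,0.027],[0.36,0.976,0.023,0,0,0.053]]
  ]
}}

```text
clock: 1.35
ee_pos: [0.4382, -0.2158, 0.2317]
orientation: [-3.141, 0.0, 0.868]
wrist_force: [1.5, 0.1, -0.2]
grip_width: 0.003
grasp_force: 0.0
```

{"name": "carry_out", "arguments": {
  "moves": [
    [[0.18,0.49,0.012,0,0,0.027],[0.36,0.976,0.023,0,0,0.053]]
  ]
}}

```text
clock: 1.6
ee_pos: [0.4669, -0.1378, 0.2336]
orientation: [-3.141, 0.0, 0.952]
wrist_force: [0.7, 0.7, -0.2]
grip_width: 0.004
grasp_force: 0.0
```

{"name": "carry_out", "arguments": {
  "moves": [
    [[0.18,0.49,0.012,0,0,0.027],[0.36,0.976,0.023,0,0,0.053]]
  ]
}}

```text
clock: 1.85
ee_pos: [0.4957, -0.0598, 0.2354]
orientation: [-3.141, 0.0, 1.035]
wrist_force: [0.6, 0.5, -0.8]
grip_width: 0.006
grasp_force: 0.0
```

{"name": "carry_out", "arguments": {
  "moves": [
    [[0.18,0.49,0.012,0,0,0.027],[0.36,0.976,0.023,0,0,0.053]]
  ]
}}

```text
clock: 2.1
ee_pos: [0.5246, 0.0182, 0.2372]
orientation: [-3.141, 0.0, 1.118]
wrist_force: [0.5, 0.4, 0.0]
grip_width: 0.008
grasp_force: 0.0
```

{"name": "carry_out", "arguments": {
  "moves": [
    [[0.18,0.49,0.012,0,0,0.027],[0.36,0.976,0.023,0,0,0.053]]
  ]
}}

```text
clock: 2.35
ee_pos: [0.5534, 0.0962, 0.2389]
orientation: [-3.141, 0.0, 1.201]
wrist_force: [0.6, 0.5, 0.3]
grip_width: 0.003
grasp_force: 0.0
```

{"name": "carry_out", "arguments": {
  "moves": [
    [[0.18,0.49,0.012,0,0,0.027],[0.36,0.976,0.023,0,0,0.053]]
  ]
}}

```text
clock: 2.6
ee_pos: [0.5823, 0.1743, 0.2407]
orientation: [-3.141, 0.0, 1.284]
wrist_force: [0.5, 0.7, -1.0]
grip_width: 0.003
grasp_force: 0.0
```

{"name": "carry_out", "arguments": {
  "moves": [
    [[0.18,0.49,0.012,0,0,0.027],[0.36,0.976,0.023,0,0,0.053],[0.36,0.976,0.023,0,0,0.053]]
  ]
}}

```text
clock: 2.98
ee_pos: [0.6101, 0.2552, 0.2421]
orientation: [-3.14, -0.002, 1.372]
wrist_force: [-0.1, 0.0, -0.1]
grip_width: 0.009
grasp_force: 0.0
```

```bash
python3 - <<'E'
from h import *
t=env.capture("top");s=env.capture("scene");cv2.imwrite("pics/t1.png",t)
a=cv2.resize(t[80:260,135:315],(400,400),interpolation=cv2.INTER_CUBIC)
b=cv2.resize(s[90:240,190:340],(400,400),interpolation=cv2.INTER_CUBIC)
cv2.imwrite("pics/crop2.png",np.hstack([a,b]));s=env.observe();print(s["ee_pos"],s["orientation"],s["joint_pos"])
E
```

```text
[0.61057299 0.2508556  0.24214585] [-3.14062151e+00  1.13930826e-03  1.36655417e+00] [-0.11159317  0.49064919 -0.53157638  1.54154605  0.26115117  1.18227164
 -0.89556899]
```

View pics/crop2.png

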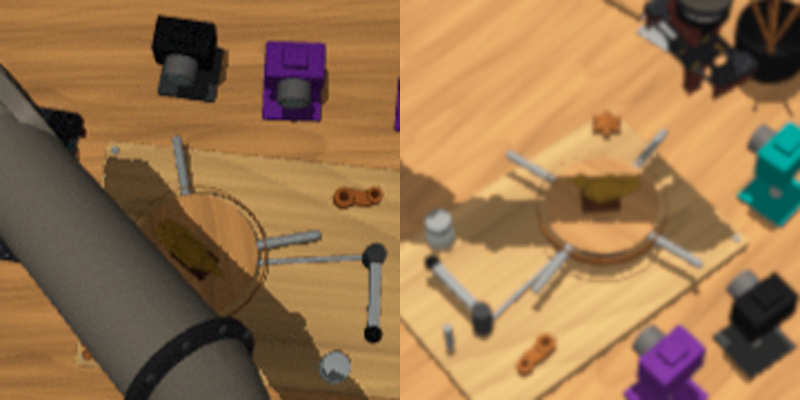

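The gripper is above the gap beside the left spoke, at about crop (700,70) in the scene view, and nothing has moved. I'll descend there, clear of the spoke.

{"name": "carry_out", "arguments": {
  "moves": [
    [[0,0,-0.4,0,0,0],[0,0,-0.8,0,0,0]]
  ]
}}

```text
clock: 3.32
ee_pos: [0.6113, 0.249, 0.1784]
orientation: [3.14, 0.001, 1.364]
wrist_force: [0.2, -0.8, -0.4]
grip_width: 0.007
grasp_force: 0.0
```

{"name": "carry_out", "arguments": {
  "moves": [
    [[0,0,-0.4,0,0,0],[0,0,-0.8,0,0,0]]
  ]
}}

```text
clock: 3.58
ee_pos: [0.6111, 0.2487, 0.114]
orientation: [3.141, 0.001, 1.364]
wrist_force: [0.7, 0.5, -0.3]
grip_width: 0.006
grasp_force: 0.0
```

{"name": "carry_out", "arguments": {
  "moves": [
    [[0,0,-0.4,0,0,0],[0,0,-0.8,0,0,0],[0,0,-0.8,0,0,0]]
  ]
}}

```text
clock: 3.95
ee_pos: [0.6092, 0.2482, 0.0485]
orientation: [-3.138, 0.004, 1.365]
wrist_force: [-0.5, -0.4, 0.3]
grip_width: 0.002
grasp_force: 0.0
```

```bash
cat >arc.py <<'E'
import numpy as np,sys
# tip angle a->b deg, radius r, rows of n: print scaled shifts per call
a,b,r,step,n=map(float,sys.argv[1:6]); C=np.array([.578,.0955])
p=lambda t:C+r*np.array([np.cos(np.radians(t)),np.sin(np.radians(t))])
t0=a
while t0<b-.1:
    t1=min(t0+step,b);ts=np.linspace(t0,t1,int(n)+1)[1:]
    print(round(t1,1),[[round(float(v),2) for v in (p(t)-p(t0))/.08]+[0,0,0,round((t-t0)/90,3)] for t in ts],p(t1).round(3));t0=t1
E
python3 arc.py 78 157 .16 20 6; python3 -c "
from bench import env;s=env.observe();print(s['ee_pos'],s['orientation'],s['wrist_force'])"
```

```text
98.0 [[-0.11, 0.02, 0, 0, 0, np.float64(0.037)], [-0.23, 0.04, 0, 0, 0, np.float64(0.074)], [-0.35, 0.04, 0, 0, 0, np.float64(0.111)], [-0.46, 0.04, 0, 0, 0, np.float64(0.148)], [-0.58, 0.04, 0, 0, 0, np.float64(0.185)], [-0.69, 0.02, 0, 0, 0, np.float64(0.222)]] [0.556 0.254]
118.0 [[-0.11, -0.02, 0, 0, 0, np.float64(0.037)], [-0.23, -0.05, 0, 0, 0, np.float64(0.074)], [-0.34, -0.08, 0, 0, 0, np.float64(0.111)], [-0.45, -0.12, 0, 0, 0, np.float64(0.148)], [-0.56, -0.16, 0, 0, 0, np.float64(0.185)], [-0.66, -0.21, 0, 0, 0, np.float64(0.222)]] [0.503 0.237]
138.0 [[-0.1, -0.06, 0, 0, 0, np.float64(0.037)], [-0.2, -0.12, 0, 0, 0, np.float64(0.074)], [-0.29, -0.19, 0, 0, 0, np.float64(0.111)], [-0.38, -0.26, 0, 0, 0, np.float64(0.148)], [-0.47, -0.34, 0, 0, 0, np.float64(0.185)], [-0.55, -0.43, 0, 0, 0, np.float64(0.222)]] [0.459 0.203]
157.0 [[-0.07, -0.08, 0, 0, 0, np.float64(0.035)], [-0.14, -0.17, 0, 0, 0, np.float64(0.07)], [-0.2, -0.26, 0, 0, 0, np.float64(0.106)], [-0.26, -0.36, 0, 0, 0, np.float64(0.141)], [-0.31, -0.46, 0, 0, 0, np.float64(0.176)], [-0.35, -0.56, 0, 0, 0, np.float64(0.211)]] [0.431 0.158]
[0.60924254 0.2481598  0.04854911] [-3.13784272  0.00435547  1.36458492] [-0.50198173 -0.40920801  0.30712014]
```

{"name": "carry_out", "arguments": {
  "moves": [
    [[-0.11,0.02,0,0,0,0.037],[-0.23,0.04,0,0,0,0.074],[-0.35,0.04,0,0,0,0.111],[-0.46,0.04,0,0,0,0.148],[-0.58,0.04,0,0,0,0.185],[-0.69,0.02,0,0,0,0.222]]
  ]
}}

```text
clock: 4.7
ee_pos: [0.5561, 0.2529, 0.0524]
orientation: [3.139, -0.0, 1.718]
wrist_force: [1.7, 1.1, -0.4]
grip_width: 0.007
grasp_force: 0.5
```

{"name": "carry_out", "arguments": {
  "moves": [
    [[-0.11,-0.02,0,0,0,0.037],[-0.23,-0.05,0,0,0,0.074],[-0.34,-0.08,0,0,0,0.111],[-0.45,-0.12,0,0,0,0.148],[-0.56,-0.16,0,0,0,0.185],[-0.66,-0.21,0,0,0,0.222]]
  ]
}}

```text
clock: 5.45
ee_pos: [0.5035, 0.2358, 0.0523]
orientation: [3.139, 0.001, 2.066]
wrist_force: [1.0, -0.1, -0.3]
grip_width: 0.004
grasp_force: 0.4
```

```bash
python3 - <<'E'
from h import *
t=env.capture("top");s=env.capture("scene");cv2.imwrite("pics/t2.png",t)
a=cv2.resize(t[80:260,135:315],(400,400),interpolation=cv2.INTER_CUBIC)
b=cv2.resize(s[90:240,190:340],(400,400),interpolation=cv2.INTER_CUBIC)
cv2.imwrite("pics/crop3.png",np.hstack([a,b]))
E
```

```text
(no output)
```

View pics/crop3.png

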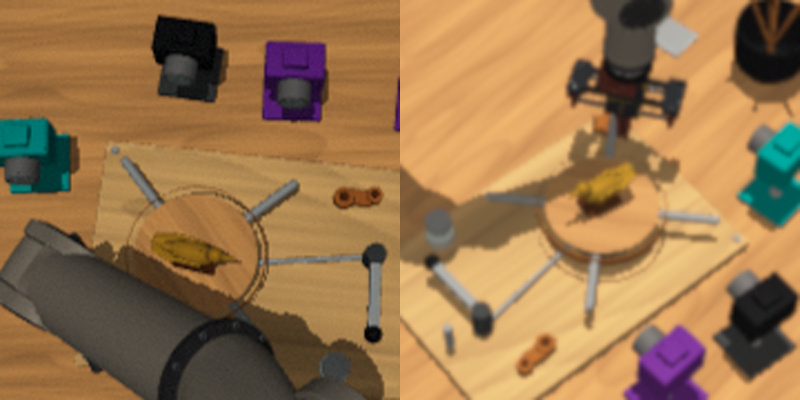

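The wheel and the bird are turning together. The beak now points right at crop (238,262), about -98°, and the gripper is at the left spoke well clear of the bird. I'll continue the stroke.

{"name": "carry_out", "arguments": {
  "moves": [
    [[-0.1,-0.06,0,0,0,0.037],[-0.2,-0.12,0,0,0,0.074],[-0.29,-0.19,0,0,0,0.111],[-0.38,-0.26,0,0,0,0.148],[-0.47,-0.34,0,0,0,0.185],[-0.55,-0.43,0,0,0,0.222]]
  ]
}}

```text
clock: 6.3
ee_pos: [0.4597, 0.2019, 0.0518]
orientation: [3.14, 0.001, 2.414]
wrist_force: [0.7, 1.4, -0.9]
grip_width: 0.004
grasp_force: 0.4
```

{"name": "carry_out", "arguments": {
  "moves": [
    [[-0.07,-0.08,0,0,0,0.035],[-0.14,-0.17,0,0,0,0.07],[-0.2,-0.26,0,0,0,0.106],[-0.26,-0.36,0,0,0,0.141],[-0.31,-0.46,0,0,0,0.176],[-0.35,-0.56,0,0,0,0.211]]
  ]
}}

```text
clock: 7.05
ee_pos: [0.4317, 0.1571, 0.0517]
orientation: [3.14, 0.002, 2.745]
wrist_force: [0.3, 1.1, 0.1]
grip_width: 0.01
grasp_force: 0.4
```

{"name": "carry_out", "arguments": {
  "moves": [
    [[0.05,0.12,0,0,0,0],[0.1,0.23,0,0,0,0],[0.1,0.23,0.5,0,0,0],[0.1,0.23,0.95,0,0,0]]
  ]
}}

```text
clock: 7.55
ee_pos: [0.4391, 0.177, 0.1281]
orientation: [3.141, -0.001, 2.745]
wrist_force: [1.0, -0.4, 0.0]
grip_width: 0.008
grasp_force: 0.0
```

{"name": "carry_out", "arguments": {
  "moves": [
    [[0,0,0.5,0,0,0],[0,0,0.95,0,0,0]]
  ]
}}

```text
clock: 7.8
ee_pos: [0.4392, 0.1768, 0.2047]
orientation: [3.14, 0.0, 2.745]
wrist_force: [1.4, -0.7, 0.3]
grip_width: 0.001
grasp_force: 0.0
```

{"name": "carry_out", "arguments": {
  "moves": [
    [[0.24,0.06,0.12,0,0,-0.1],[0.47,0.11,0.25,0,0,-0.2],[0.7,0.17,0.4,0,0,-0.3],[0.94,0.23,0.5,0,0,-0.4]]
  ]
}}

```text
clock: 8.3
ee_pos: [0.515, 0.1953, 0.2439]
orientation: [3.14, -0.0, 2.111]
wrist_force: [-0.7, 0.3, -0.3]
grip_width: 0.005
grasp_force: 0.0
```

{"name": "carry_out", "arguments": {
  "moves": [
    [[0.24,0.06,0,0,0,-0.1],[0.47,0.11,0,0,0,-0.2],[0.7,0.17,0,0,0,-0.3],[0.94,0.23,0,0,0,-0.4]]
  ]
}}

```text
clock: 8.8
ee_pos: [0.59, 0.2139, 0.2431]
orientation: [3.141, -0.001, 1.483]
wrist_force: [0.6, -0.4, -0.3]
grip_width: 0.005
grasp_force: 0.0
```

{"name": "carry_out", "arguments": {
  "moves": [
    [[0.24,0.06,0,0,0,-0.1],[0.47,0.11,0,0,0,-0.2],[0.7,0.17,0,0,0,-0.3],[0.83,0.2,0,0,0,-0.31],[0.83,0.2,0,0,0,-0.31]]
  ]
}}

```text
clock: 9.43
ee_pos: [0.6558, 0.229, 0.2426]
orientation: [-3.141, -0.0, 1.003]
wrist_force: [-0.8, -0.4, -0.6]
grip_width: 0.005
grasp_force: 0.0
```

```bash
python3 - <<'E'
from h import *
t=env.capture("top");s=env.capture("scene");cv2.imwrite("pics/t3.png",t)
a=cv2.resize(t[80:260,135:315],(400,400),interpolation=cv2.INTER_CUBIC)
b=cv2.resize(s[90:240,190:340],(400,400),interpolation=cv2.INTER_CUBIC)
cv2.imwrite("pics/crop4.png",np.hstack([a,b]));print(env.observe()["ee_pos"],env.observe()["orientation"])
E
```

```text
[0.65515213 0.22854022 0.24280653] [-3.14109125e+00  2.12921313e-04  1.00294104e+00]
```

View pics/crop4.png

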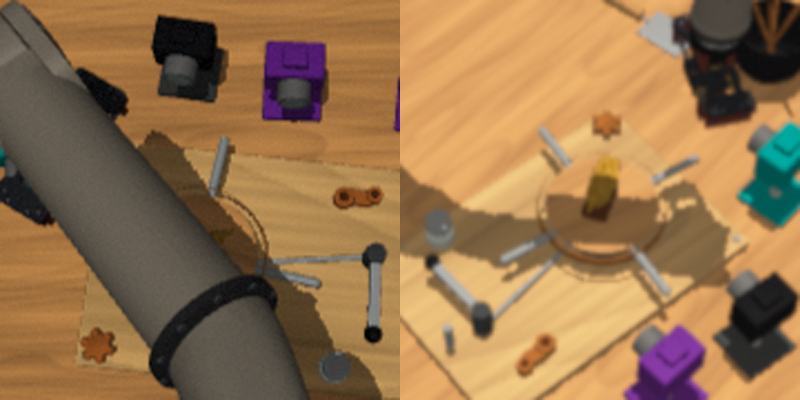

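The left spoke now ends near scene-crop (695,163) and another ends at top-crop (224,142). The gripper is in the gap between them. I'll measure the spoke angles.

```bash
python3 - <<'E'
from h import *
C=np.array([.578,.0955])
for n,u,v in [("top",135+.45*224,80+.45*142),("top",135+.45*318,80+.45*283)]+[("scene",190+.375*(a-400),90+.375*b) for a,b in((545,130),(696,162),(666,290),(504,259))]:
    p=ray(n,u,v,.066)[:2]-C;print(n,np.round(np.hypot(*p),3),np.degrees(np.arctan2(p[1],p[0])).round(1))
u=ray("scene",190+.375*(745-400),90+.375*287,.111);print(u)
E
python3 arc.py 60 139 .155 20 6|sed 's/np.float64//g'
```

```text
top 0.173 -13.6
top 0.176 -104.1
scene 0.168 163.4
scene 0.175 71.7
scene 0.178 -13.6
scene 0.172 -103.1
[0.84465958 0.11424564 0.111     ]
80.0 [[-0.1, 0.05, 0, 0, 0, (0.037)], [-0.2, 0.1, 0, 0, 0, (0.074)], [-0.31, 0.14, 0, 0, 0, (0.111)], [-0.41, 0.18, 0, 0, 0, (0.148)], [-0.52, 0.21, 0, 0, 0, (0.185)], [-0.63, 0.23, 0, 0, 0, (0.222)]] [0.605 0.248]
100.0 [[-0.11, 0.02, 0, 0, 0, (0.037)], [-0.22, 0.03, 0, 0, 0, (0.074)], [-0.34, 0.03, 0, 0, 0, (0.111)], [-0.45, 0.03, 0, 0, 0, (0.148)], [-0.56, 0.02, 0, 0, 0, (0.185)], [-0.67, 0.0, 0, 0, 0, (0.222)]] [0.551 0.248]
120.0 [[-0.11, -0.02, 0, 0, 0, (0.037)], [-0.22, -0.05, 0, 0, 0, (0.074)], [-0.33, -0.09, 0, 0, 0, (0.111)], [-0.43, -0.13, 0, 0, 0, (0.148)], [-0.53, -0.18, 0, 0, 0, (0.185)], [-0.63, -0.23, 0, 0, 0, (0.222)]] [0.5  0.23]
139.0 [[-0.09, -0.06, 0, 0, 0, (0.035)], [-0.18, -0.12, 0, 0, 0, (0.07)], [-0.26, -0.18, 0, 0, 0, (0.106)], [-0.34, -0.25, 0, 0, 0, (0.141)], [-0.42, -0.33, 0, 0, 0, (0.176)], [-0.49, -0.41, 0, 0, 0, (0.211)]] [0.461 0.197]
```

{"name": "carry_out", "arguments": {
  "moves": [
    [[0,0,-0.4,0,0,0],[0,0,-0.8,0,0,0]]
  ]
}}

```text
clock: 9.78
ee_pos: [0.6554, 0.228, 0.1789]
orientation: [3.141, -0.001, 1.002]
wrist_force: [-0.1, -0.1, -0.7]
grip_width: 0.005
grasp_force: 0.0
```

{"name": "carry_out", "arguments": {
  "moves": [
    [[0,0,-0.4,0,0,0],[0,0,-0.8,0,0,0]]
  ]
}}

```text
clock: 10.02
ee_pos: [0.6552, 0.2279, 0.1143]
orientation: [-3.142, -0.0, 1.002]
wrist_force: [0.5, 0.5, -0.0]
grip_width: 0.004
grasp_force: 0.0
```

{"name": "carry_out", "arguments": {
  "moves": [
    [[0,0,-0.4,0,0,0],[0,0,-0.79,0,0,0],[0,0,-0.79,0,0,0]]
  ]
}}

```text
clock: 10.4
ee_pos: [0.6535, 0.2271, 0.0495]
orientation: [-3.139, 0.004, 1.002]
wrist_force: [-0.7, 0.1, 0.4]
grip_width: 0.003
grasp_force: 0.0
```

{"name": "carry_out", "arguments": {
  "moves": [
    [[-0.1,0.05,0,0,0,0.037],[-0.2,0.1,0,0,0,0.074],[-0.31,0.14,0,0,0,0.111],[-0.41,0.18,0,0,0,0.148],[-0.52,0.21,0,0,0,0.185],[-0.63,0.23,0,0,0,0.222]]
  ]
}}

```text
clock: 11.15
ee_pos: [0.6053, 0.2471, 0.0527]
orientation: [3.14, -0.001, 1.354]
wrist_force: [1.6, 1.2, 0.9]
grip_width: 0.003
grasp_force: 0.5
```

{"name": "carry_out", "arguments": {
  "moves": [
    [[-0.11,0.02,0,0,0,0.037],[-0.22,0.03,0,0,0,0.074],[-0.34,0.03,0,0,0,0.111],[-0.45,0.03,0,0,0,0.148],[-0.56,0.02,0,0,0,0.185],[-0.67,0,0,0,0,0.222]]
  ]
}}

```text
clock: 11.9
ee_pos: [0.5517, 0.2468, 0.0526]
orientation: [3.14, -0.0, 1.702]
wrist_force: [1.2, -0.4, 0.4]
grip_width: 0.006
grasp_force: 0.5
```

{"name": "carry_out", "arguments": {
  "moves": [
    [[-0.11,-0.02,0,0,0,0.037],[-0.22,-0.05,0,0,0,0.074],[-0.33,-0.09,0,0,0,0.111],[-0.43,-0.13,0,0,0,0.148],[-0.53,-0.18,0,0,0,0.185],[-0.63,-0.23,0,0,0,0.222]]
  ]
}}

```text
clock: 12.65
ee_pos: [0.5014, 0.2283, 0.0525]
orientation: [3.14, 0.001, 2.051]
wrist_force: [0.2, -0.3, 0.1]
grip_width: 0.002
grasp_force: 0.5
```

```bash
python3 - <<'E'
from h import *
t=env.capture("top");s=env.capture("scene");cv2.imwrite("pics/t4.png",t)
a=cv2.resize(t[80:260,135:315],(400,400),interpolation=cv2.INTER_CUBIC)
b=cv2.resize(s[90:240,190:340],(400,400),interpolation=cv2.INTER_CUBIC)
cv2.imwrite("pics/crop5.png",np.hstack([a,b]));print(env.observe()["ee_pos"],env.observe()["orientation"])
E
```

```text
[0.50051734 0.22778945 0.05217924] [3.14151579e+00 6.19533769e-04 2.04937234e+00]
```

View pics/crop5.png

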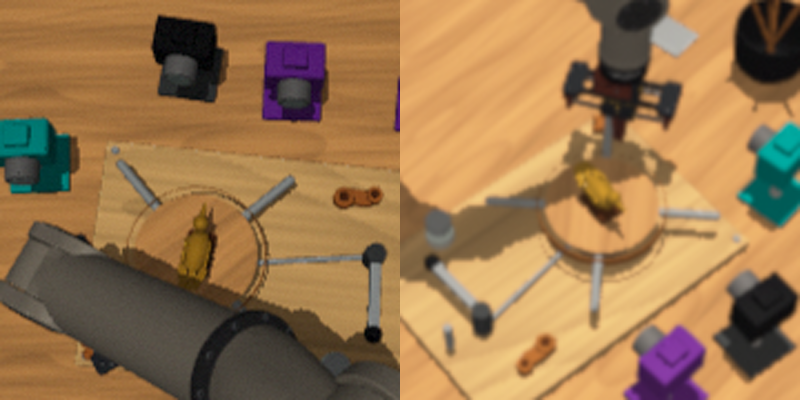

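The beak is at top-crop (204,207) and the tail at (192,285). The bird is nearly facing the camera but still points slightly to its right. I'll compute the heading error.

```bash
python3 - <<'E'
from h import *
T=lambda u,v,z:ray("top",135+.45*u,80+.45*v,z)[:2]
S=lambda u,v,z:ray("scene",190+.375*(u-400),90+.375*v,z)[:2]
L=.5*(T(180,72,.111)+S(745,287,.111));print("lens",T(180,72,.111),S(745,287,.111))
for zb in(.11,.13):
  b,t=T(204,207,zb),T(192,285,.11);d=b-t
  c=(b+t)/2;print("len",np.hypot(*d),"c",c,"heading",np.degrees(np.arctan2(d[1],d[0])),"want",np.degrees(np.arctan2(*(L-[.578,.0955])[::-1])))
for u,v in((119,163),(293,181)):
  p=T(u,v,.066)-[.578,.0955];print(np.degrees(np.arctan2(p[1],p[0])))
# gold mask axis in top picture
im=cv2.imread("pics/t4.png")[160:215,195:245];h=cv2.cvtColor(im,cv2.COLOR_BGR2HSV)
m=cv2.inRange(h,(20,130,40),(35,255,255));ys,xs=np.nonzero(m);print(len(xs))
P=np.array([ray("top",195+x,160+y,.11)[:2] for x,y in zip(xs,ys)]);w,V=np.linalg.eigh(np.cov(P.T));v=V[:,1]*np.sign(V[0,1]);print(P.mean(0),np.degrees(np.arctan2(v[1],v[0])))
E
for e in 132 134 ; do python3 arc.py 120 $e .155 20 6|sed 's/np.float64//g'; done
```

```text
lens [0.83856736 0.11458324] [0.84465958 0.11424564]
len 0.11045671334402735 c [0.58468122 0.09136012] heading -9.188867485992759 want 4.103976321702622
len 0.10596855290231041 c [0.58230386 0.09077114] heading -10.228185724678866 want 4.103976321702622
38.69669301172463
-52.49291282001401
92
[0.57372951 0.09714333] -12.960244161600166
132.0 [[-0.06, -0.03, 0, 0, 0, (0.022)], [-0.11, -0.07, 0, 0, 0, (0.044)], [-0.17, -0.11, 0, 0, 0, (0.067)], [-0.22, -0.15, 0, 0, 0, (0.089)], [-0.28, -0.19, 0, 0, 0, (0.111)], [-0.33, -0.24, 0, 0, 0, (0.133)]] [0.474 0.211]
134.0 [[-0.07, -0.04, 0, 0, 0, (0.026)], [-0.13, -0.08, 0, 0, 0, (0.052)], [-0.2, -0.13, 0, 0, 0, (0.078)], [-0.26, -0.18, 0, 0, 0, (0.104)], [-0.32, -0.23, 0, 0, 0, (0.13)], [-0.38, -0.28, 0, 0, 0, (0.156)]] [0.47  0.207]
```

{"name": "carry_out", "arguments": {
  "moves": [
    [[-0.07,-0.04,0,0,0,0.026],[-0.13,-0.08,0,0,0,0.052],[-0.2,-0.13,0,0,0,0.078],[-0.26,-0.18,0,0,0,0.104],[-0.32,-0.23,0,0,0,0.13],[-0.38,-0.28,0,0,0,0.156],[-0.38,-0.28,0,0,0,0.156]]
  ]
}}

```text
clock: 13.62
ee_pos: [0.4702, 0.205, 0.0515]
orientation: [-3.14, -0.0, 2.292]
wrist_force: [0.3, -0.0, -0.4]
grip_width: 0.001
grasp_force: 0.0
```

{"name": "carry_out", "arguments": {
  "moves": [
    [[0.1,0.1,0,0,0,0],[0.18,0.18,0,0,0,0],[0.18,0.18,0.5,0,0,0],[0.18,0.18,0.95,0,0,0]]
  ]
}}

```text
clock: 14.12
ee_pos: [0.4855, 0.2211, 0.1286]
orientation: [-3.142, -0.001, 2.292]
wrist_force: [0.6, -0.1, -0.0]
grip_width: 0.002
grasp_force: 0.0
```

{"name": "carry_out", "arguments": {
  "moves": [
    [[0,0,0.5,0,0,0],[0,0,0.95,0,0,0],[0,0,0.95,0,0,0]]
  ]
}}

```text
clock: 14.5
ee_pos: [0.4871, 0.2219, 0.2065]
orientation: [3.136, 0.001, 2.292]
wrist_force: [-0.4, 0.2, -0.1]
grip_width: 0.003
grasp_force: 0.0
```

```bash
python3 - <<'E'
from h import *
t=env.capture("top");s=env.capture("scene");cv2.imwrite("pics/t5.png",t)
a=cv2.resize(t[80:260,135:315],(400,400),interpolation=cv2.INTER_CUBIC)
b=cv2.resize(s[90:240,190:340],(400,400),interpolation=cv2.INTER_CUBIC)
cv2.imwrite("pics/crop6.png",np.hstack([a,b]));print(env.observe()["ee_pos"],env.observe()["orientation"])
E
```

```text
[0.48547326 0.22027335 0.20345831] [3.14149406e+00 3.15258125e-05 2.29170346e+00]
```

View pics/crop6.png

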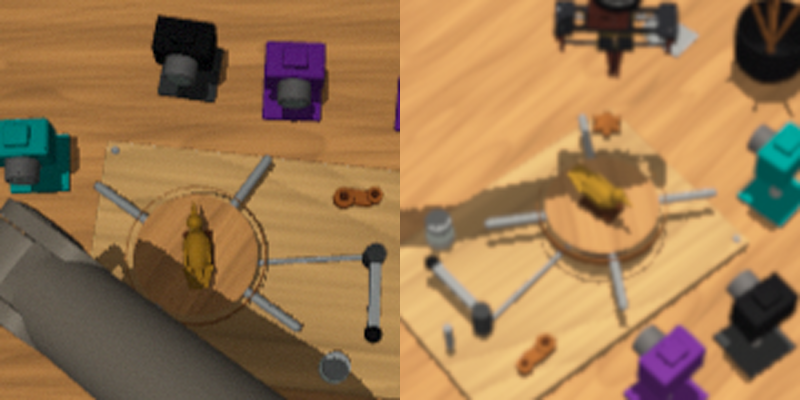

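The beak is now at top-crop (195,207) and the tail at (202,288), so the bird points at the black camera. I'll verify the heading by calculation.

```bash
python3 - <<'E'
from h import *
T=lambda u,v,z:ray("top",135+.45*u,80+.45*v,z)[:2]
A=lambda p:np.degrees(np.arctan2(p[1],p[0]))
C=np.array([.578,.0955])
b,t=T(195,207,.12),T(202,288,.11);d=b-t;c=(b+t)/2
L=np.array([.842,.1145]);n=d/np.hypot(*d);e=L-c
print("c",c,"heading",A(d),"want",A(e),"lateral",n[0]*e[1]-n[1]*e[0])
for u,v in((97,184),(269,158),(301,328)): print(A(T(u,v,.066)-C))
im=cv2.imread("pics/t5.png")[165:220,205:245];h=cv2.cvtColor(im,cv2.COLOR_BGR2HSV)
m=cv2.inRange(h,(20,130,40),(35,255,255));ys,xs=np.nonzero(m)
P=np.array([ray("top",205+x,165+y,.11)[:2] for x,y in zip(xs,ys)]);w,V=np.linalg.eigh(np.cov(P.T));v=V[:,1]*np.sign(V[0,1]);print(len(xs),P.mean(0),A(v))
E
```

```text
c [0.58140848 0.09046482] heading 3.9948909660877607 want 5.2696609144098865 lateral 0.0058220116899860425
52.7345377717575
-36.5694204021142
-126.26980122766274
109 [0.57999449 0.09420856] 4.936749225415891
```

The heading is about 4–5° and the wanted heading about 5°, with a lateral offset of about 6 mm. Now for the brake lever.

{"name": "carry_out", "arguments": {
  "moves": [
    [[0.018,-0.42,0,0,0,-0.068],[0.036,-0.84,0,0,0,-0.136]]
  ]
}}

```text
clock: 14.85
ee_pos: [0.4874, 0.1522, 0.2021]
orientation: [-3.139, -0.001, 2.076]
wrist_force: [0.6, -0.1, 0.4]
grip_width: 0.005
grasp_force: 0.0
```

{"name": "carry_out", "arguments": {
  "moves": [
    [[0.018,-0.42,0,0,0,-0.068],[0.036,-0.84,0,0,0,-0.136]]
  ]
}}

```text
clock: 15.1
ee_pos: [0.4903, 0.0844, 0.2022]
orientation: [-3.139, -0.001, 1.861]
wrist_force: [0.2, 0.5, 0.1]
grip_width: 0.007
grasp_force: 0.0
```

{"name": "carry_out", "arguments": {
  "moves": [
    [[0.018,-0.42,0,0,0,-0.068],[0.036,-0.84,0,0,0,-0.136]]
  ]
}}

```text
clock: 15.35
ee_pos: [0.4931, 0.0173, 0.2022]
orientation: [-3.139, -0.0, 1.648]
wrist_force: [-0.1, -0.1, 0.3]
grip_width: 0.003
grasp_force: 0.0
```

{"name": "carry_out", "arguments": {
  "moves": [
    [[0.018,-0.42,0,0,0,-0.068],[0.036,-0.84,0,0,0,-0.136]]
  ]
}}

```text
clock: 15.6
ee_pos: [0.4962, -0.05, 0.2025]
orientation: [-3.139, -0.0, 1.433]
wrist_force: [0.2, -0.8, 0.4]
grip_width: 0.006
grasp_force: 0.0
```

{"name": "carry_out", "arguments": {
  "moves": [
    [[0.018,-0.42,0,0,0,-0.068],[0.036,-0.84,0,0,0,-0.136],[0.036,-0.84,0,0,0,-0.136],[0.036,-0.84,0,0,0,-0.136]]
  ]
}}

```text
clock: 16.1
ee_pos: [0.4998, -0.1156, 0.2036]
orientation: [-3.141, -0.001, 1.223]
wrist_force: [-0.0, 0.1, -0.2]
grip_width: 0.003
grasp_force: 0.0
```

```bash
python3 - <<'E'
from h import *
t=env.capture("top");s=env.capture("scene");cv2.imwrite("pics/t6.png",t)
a=cv2.resize(t[110:290,185:365],(400,400),interpolation=cv2.INTER_CUBIC)
b=cv2.resize(s[120:270,160:310],(400,400),interpolation=cv2.INTER_CUBIC)
cv2.imwrite("pics/crop7.png",np.hstack([a,b]));print(env.observe()["ee_pos"],env.observe()["orientation"])
E
```

```text
[ 0.49979734 -0.11481164  0.20373755] [-3.14152601e+00 -5.21273683e-04  1.22539569e+00]
```

View pics/crop7.png

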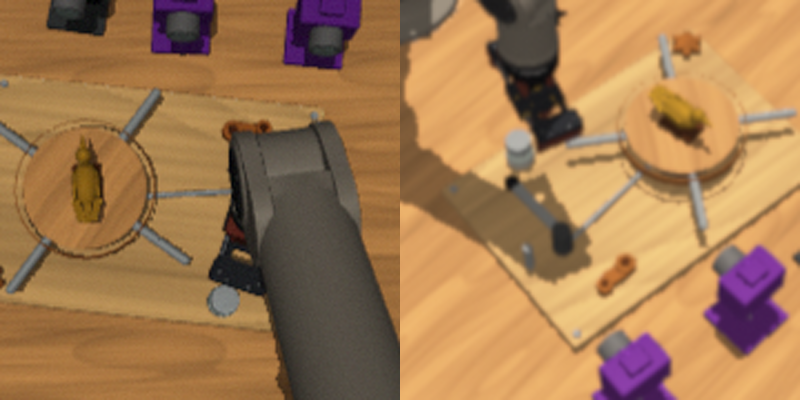

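The gripper is over the gap between the jar (top-crop 223,300) and the lever. In the scene view the ball is at (513,184), the pivot at (562,235) and the peg at (528,255). I'll cross-check these by ray and plan the arc.

```bash
python3 - <<'E'
from h import *
S=lambda u,v,z:ray("scene",160+.375*(u-400),120+.375*v,z).round(3)
print("ball",S(513,184,.066),"pivot",S(562,229,.075),"peg",S(526,249,.08),"jar",S(518,140,.075))
C=np.array([.575,-.156]);r=.085
p=lambda t:C+r*np.array([np.cos(np.radians(t)),np.sin(np.radians(t))])
for a,b in((152,177),(177,202),(202,227),(227,237)):
  print(b,[[round(float(v),2) for v in (p(t)-p(a))/.08]+[0,0,0,round(float(t-a)/90,3)] for t in np.linspace(a,b,6)[1:]],p(b))
E
```

```text
ball [ 0.468 -0.151  0.066] pivot [ 0.58  -0.158  0.075] peg [ 0.567 -0.219  0.08 ] jar [ 0.421 -0.096  0.075]
177 [[-0.04, -0.08, 0, 0, 0, 0.056], [-0.07, -0.17, 0, 0, 0, 0.111], [-0.1, -0.26, 0, 0, 0, 0.167], [-0.11, -0.35, 0, 0, 0, 0.222], [-0.12, -0.44, 0, 0, 0, 0.278]] [ 0.49011649 -0.15155144]
202 [[-0.0, -0.09, 0, 0, 0, 0.056], [0.01, -0.19, 0, 0, 0, 0.111], [0.02, -0.28, 0, 0, 0, 0.167], [0.04, -0.37, 0, 0, 0, 0.222], [0.08, -0.45, 0, 0, 0, 0.278]] [ 0.49618937 -0.18784156]
227 [[0.04, -0.08, 0, 0, 0, 0.056], [0.08, -0.17, 0, 0, 0, 0.111], [0.14, -0.24, 0, 0, 0, 0.167], [0.2, -0.31, 0, 0, 0, 0.222], [0.26, -0.38, 0, 0, 0, 0.278]] [ 0.51703014 -0.21816506]
237 [[0.03, -0.02, 0, 0, 0, 0.022], [0.06, -0.05, 0, 0, 0, 0.044], [0.09, -0.07, 0, 0, 0, 0.067], [0.12, -0.09, 0, 0, 0, 0.089], [0.15, -0.11, 0, 0, 0, 0.111]] [ 0.52870568 -0.227287  ]
```

{"name": "carry_out", "arguments": {
  "moves": [
    [[0,0,-0.47,0,0,0],[0,0,-0.94,0,0,0]]
  ]
}}

```text
clock: 16.45
ee_pos: [0.5003, -0.115, 0.1281]
orientation: [3.14, -0.0, 1.225]
wrist_force: [-0.5, -0.4, -0.8]
grip_width: 0.007
grasp_force: 0.0
```

{"name": "carry_out", "arguments": {
  "moves": [
    [[0,0,-0.47,0,0,0],[0,0,-0.94,0,0,0],[0,0,-0.94,0,0,0]]
  ]
}}

```text
clock: 16.82
ee_pos: [0.4978, -0.1145, 0.0514]
orientation: [-3.136, 0.0, 1.226]
wrist_force: [-0.0, 1.5, 0.1]
grip_width: -0.002
grasp_force: 0.0
```

{"name": "carry_out", "arguments": {
  "moves": [
    [[-0.04,-0.08,0,0,0,0.056],[-0.07,-0.17,0,0,0,0.111],[-0.1,-0.26,0,0,0,0.167],[-0.11,-0.35,0,0,0,0.222],[-0.12,-0.44,0,0,0,0.278]]
  ]
}}

```text
clock: 17.45
ee_pos: [0.4907, -0.1504, 0.0552]
orientation: [3.14, 0.0, 1.664]
wrist_force: [-1.0, 2.3, 0.2]
grip_width: 0.008
grasp_force: 1.0
```

{"name": "carry_out", "arguments": {
  "moves": [
    [[0,-0.09,0,0,0,0.056],[0.01,-0.19,0,0,0,0.111],[0.02,-0.28,0,0,0,0.167],[0.04,-0.37,0,0,0,0.222],[0.08,-0.45,0,0,0,0.278]]
  ]
}}

```text
clock: 18.08
ee_pos: [0.4966, -0.187, 0.055]
orientation: [-3.141, 0.001, 2.1]
wrist_force: [-2.6, 0.9, 0.3]
grip_width: 0.003
grasp_force: 1.0
```

{"name": "carry_out", "arguments": {
  "moves": [
    [[0.04,-0.08,0,0,0,0.056],[0.08,-0.17,0,0,0,0.111],[0.14,-0.24,0,0,0,0.167],[0.2,-0.31,0,0,0,0.222],[0.26,-0.38,0,0,0,0.278]]
  ]
}}

```text
clock: 18.7
ee_pos: [0.5174, -0.2177, 0.0551]
orientation: [-3.141, 0.0, 2.537]
wrist_force: [-1.9, 1.2, -1.7]
grip_width: 0.008
grasp_force: 0.9
```

{"name": "carry_out", "arguments": {
  "moves": [
    [[0.03,-0.02,0,0,0,0.022],[0.06,-0.05,0,0,0,0.044]]
  ]
}}

```text
clock: 18.95
ee_pos: [0.5203, -0.2201, 0.0542]
orientation: [-3.14, -0.004, 2.604]
wrist_force: [-12.1, 6.8, 10.0]
grip_width: 0.007
grasp_force: 6.9
```

{"name": "carry_out", "arguments": {
  "moves": [
    [[0.03,-0.02,0,0,0,0.022],[0.03,-0.02,0,0,0,0.022]]
  ]
}}

```text
clock: 19.2
ee_pos: [0.5203, -0.2204, 0.0536]
orientation: [-3.139, -0.009, 2.639]
wrist_force: [-15.1, 6.4, 12.4]
grip_width: 0.006
grasp_force: 8.2
```

The force rose to about 16 N with no further travel, so the lever is at its stop. I'll back off, lift and draw away.

{"name": "carry_out", "arguments": {
  "moves": [
    [[-0.12,0.1,0,0,0,0],[-0.3,0.25,0,0,0,0],[-0.3,0.25,0,0,0,0],[-0.3,0.25,0.45,0,0,0],[-0.3,0.25,0.95,0,0,0]]
  ]
}}

```text
clock: 19.82
ee_pos: [0.5012, -0.2034, 0.1305]
orientation: [3.141, 0.0, 2.637]
wrist_force: [0.9, -0.7, 0.3]
grip_width: 0.007
grasp_force: 0.0
```

{"name": "carry_out", "arguments": {
  "moves": [
    [[0,0,0.5,0,0,0],[0,0,0.95,0,0,0]]
  ]
}}

```text
clock: 20.08
ee_pos: [0.5016, -0.2036, 0.2075]
orientation: [3.141, 0.002, 2.637]
wrist_force: [-0.1, 1.0, -0.4]
grip_width: 0.006
grasp_force: 0.0
```

{"name": "carry_out", "arguments": {
  "moves": [
    [[-0.1,-0.5,0.1,0,0,0],[-0.2,-1,0.2,0,0,0]]
  ]
}}

```text
clock: 20.32
ee_pos: [0.4855, -0.2846, 0.223]
orientation: [-3.141, 0.003, 2.638]
wrist_force: [0.6, -0.7, -0.3]
grip_width: 0.01
grasp_force: 0.0
```

{"name": "carry_out", "arguments": {
  "moves": [
    [[-0.1,-0.5,0.1,0,0,0],[-0.2,-1,0.2,0,0,0]]
  ]
}}

```text
clock: 20.58
ee_pos: [0.4688, -0.3652, 0.2384]
orientation: [-3.141, 0.002, 2.637]
wrist_force: [0.1, -0.3, 0.6]
grip_width: 0.007
grasp_force: 0.0
```

{"name": "carry_out", "arguments": {
  "moves": [
    [[0,-0.5,0,0,0,0],[0,-1,0,0,0,0],[0,-1,0,0,0,0],[0,-1,0,0,0,0]]
  ]
}}

```text
clock: 21.08
ee_pos: [0.4691, -0.4427, 0.2376]
orientation: [3.141, 0.001, 2.638]
wrist_force: [-0.3, 0.2, -0.2]
grip_width: 0.006
grasp_force: 0.0
```

```bash
python3 - <<'E'
from h import *
t=env.capture("top");s=env.capture("scene");cv2.imwrite("pics/t7.png",t)
a=cv2.resize(t[80:260,165:345],(400,400),interpolation=cv2.INTER_CUBIC)
b=cv2.resize(s[110:260,170:320],(400,400),interpolation=cv2.INTER_CUBIC)
cv2.imwrite("pics/crop8.png",np.hstack([a,b]));o=env.observe();print(o["ee_pos"],o["wrist_force"])
E
```

```text
[ 0.46923449 -0.44182493  0.23780697] [ 0.05043748 -0.23428859 -0.07320664]
```

View pics/crop8.png

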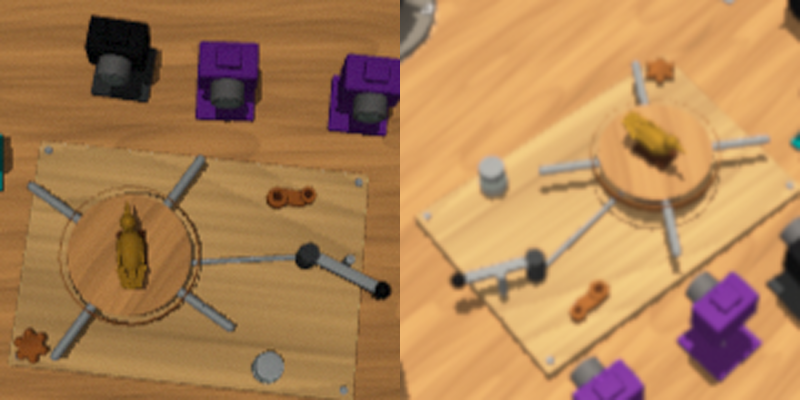

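The lever lies against the peg, with the ball at top-crop (382,290), the pivot at (308,255) and the peg at (349,261). The bird is centred with its beak at (129,207) toward the black camera, the bystanders in view look unmoved and the arm is clear.

```bash
python3 -c "
from bench import env
print(env.hand_in())"
```

```text
the job is handed in; nothing more can be done
None
```

The job is handed in, with no verdict returned: in the last pictures the bird stood in the middle of the turntable pointing at the black camera (heading error about 1°), the brake lever was against its stop peg, and the arm was clear.

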